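Open the workshop radio's battery door

ROBOT

A 6-joint arm with a two-finger parallel gripper is mounted at the origin on the work surface. World frame = base frame: x ahead of the robot, y to its left, z up, the work surface at z = 0. Lengths are in mm, angles in rad, forces in N, time in s.
With the tool pointing down it reaches from about 250 to 775 mm from the base axis. Payload 4 kg.
Tool frame: the origin (TCP) lies at the very end of the fingers, on their centre line; the grasp point (between the pads) lies 19 mm behind it (env.hold_point_z is the distance from the TCP to the grasp point, in mm); z points along the fingers, y is the line along which they close (so a half turn about z gives the same grasp; the last joint's range is limited). The gripper opens to 85 mm and grips with 20 to 120 N. Pads are 22 mm wide; open, the fingers measure 114 mm over their backs; the gripper's body (76 mm by 85 mm) begins 54 mm behind the grasp point. The pads swing forward as they close: fully open they stand 13 mm farther back than shut.
Start: joints at [-1.311, 0.087, 1.371, -0, 1.684, -0.103], TCP at [195.189, -514.217, 231.341] pointing down, gripper open.
Joint ranges: [-3.1, 3.1], [-0.76, 2.03], [0.27, 2.55], [-1.08, 4.22], [0.17, 2.65], [-2.57, 2.57]. Speed limits (rad/s): [2.79, 2.79, 3.14, 3.14, 3.14, 3.14].

INTERFACE

Orientations are given as [roll, pitch, yaw] about the fixed x, y, z axes, in that order (R = Rz(yaw) Ry(pitch) Rx(roll)).
In Python, from plant import env gives the robot as it stands. The module is installed in compiled form; this text tells all that it offers.
- The arm moves only by the tool servo_tool, never from a script. Its argument "targets" is a list of rows, each a list of 5 numbers: the shift along the tool's x, y, z in m, then the turn about the tool's z in degrees, then the finger opening in m, from 0 to 0.0854. A call has 1 to 20 rows; each row shifts and turns the commanded pose from where the row before left it, along the tool's axes as they then stand; what a row does not reach is not made up. A row lasts 1/12 s, in which the tool goes at most 41.7 mm and 7.16 degrees, less where a joint would pass 70% of its speed; a pose out of reach is approached as far as the arm can. A call with a gripper value outside its range is refused whole. The fingers move at their own pace and stop on an object; "newtons" is the grip in N (left out, the last holds). Time passes only in rows, so rows that do not move let the fingers close. It gives the time, the measured TCP pose, the force, the opening and the grip force at its end, in the units of the state.
- env.state(): the state, without advancing time (a new reading comes with each control period).
- env.camera(name): name is "side" or "top"; returns (picture, depth): 480x640x3 uint8, red, green, blue; 480x640 float32, mm along the optical axis (not along the pixel's ray), 0 where there is no reading.
- env.get_calibration(name): a dict with "K" (3x3 intrinsics, pixels), "pose" (4x4, takes a point from camera to world coordinates). Camera axes: x right, y down, z forward; pixel columns grow to the right and rows downward; lengths in mm; the calibration is good to about 2 mm. A picture is of the moment at which its call begins. get_calibration takes no time and is no camera call.
- env.sign_off(): hands the job in; it is judged then, once.
The state is a dict: "time": time; "qpos": joint angles; "qvel": joint speeds; "effort": joint torques, N m; "position": TCP position; "orientation": TCP orientation; "contact_force": force on the tool from outside, world axes, zero at the start; "ft_torque": the same for the moment, N m; "grip_width": finger opening in mm; "gripper_force": force on a finger pad.
Only numpy, scipy, OpenCV 4.12 (cv2) and the standard library are available. Lean on these libraries where they do the work, as an engineer would, in place of code of your own. Each camera call takes 0.05 s, during which the arm holds its last target. There are 200 camera calls.

TASK

Take the battery door off the blue radio: pinch its orange snap tab in towards the fixed grip rib, keep it pressed while you lift the door straight up and off, then set the door down the right way up in the middle of the brown-rimmed dish, letting go only once it is down. Leave the white kiln logger's door, which looks the same, where it is.

Things in the scene. Friction and masses are not known exactly. Their poses are not given: they have to be found in the camera images.
- radio_cover: Battery door, grey, 80 x 50 mm, 70 g, level, in the top of the dark blue radio (200 x 120 x 60 mm, fixed, aerial and handle at its sides). Origin: middle of underside, 46 mm above the table; x along 80 mm, y from tab to rib, z up. Feet at z 0, plate top z 14 flush with housing, grey rib and orange tab up to z 42. Outer faces: rib y +22, free tab y -22 mm, both 24 to 28 mm wide at x 0. Play in recess 1.5 mm.
- radio_tab (a joint): How far the radio door's orange tab is pressed towards the rib (door's +y), in m: 0 free, 0.009 at its stop (then 35 mm over rib and tab). It stays upright and springs back, 1.4 N at first, 5.4 N at the stop. Below the plate its barb (out to y -31 mm, z 2 to 7 mm) catches under the recess edge; clear of it from about 0.006. Held pressed by the pinch, it lifts with the door.
- dish: Round shallow glazed dish, ochre with a dark brown rim, 194 mm across, 28 mm high, loose on the table, 0.6 kg. Origin: middle of its underside; z up. Its flat inner floor is 7 mm above the origin and about 150 mm across.
- logger_cover: Battery door of the kiln logger, not to be opened: the same door, tab, sizes and axes as the radio's, but in a white housing (200 x 120 x 60 mm, fixed) with a small red patch on top and three brass sockets at one end. Origin: middle of its underside, 46 mm above the table.

How it is judged (in metres and radians):
On the way, in this order (a step that is already met when the one before it is completed fails the run):
1. the radio door's tab is pressed in while the door still sits in its recess (value of joint radio_tab above 0.004 m and distance of radio_cover from where it was at the start of the episode below 0.008 m), for 0.1 s.
2. the door is lifted at least 30 mm clear of its seat with the tab kept pressed (value of joint radio_tab above 0.004 m and height (world z) of radio_cover above 0.076 m), for 0.1 s.
3. the door is brought down into the dish, still pinched (value of joint radio_tab above 0.004 m and z of radio_cover in the frame of dish below 0.03 m and horizontal distance between radio_cover and dish below 0.035 m), for 0.05 s.
At the end, for the whole second after the job is handed in: The radio's door lies at rest in the dish, right way up and level within about 11 degrees, its middle within 35 mm of the dish's middle and its feet on the dish's floor (origin 2 to 15 mm above the dish's); the dish stands flat; the logger's door is within 10 mm of where it was (horizontal distance between radio_cover and dish below 0.035 m and z of radio_cover in the frame of dish between 0.002 and 0.015 m and angle between radio_cover's own z axis and vertical below 0.2 rad and angle between dish's own z axis and vertical below 0.15 rad and linear speed of radio_cover below 0.02 m/s and distance of logger_cover from where it was at the start of the episode below 0.01 m); the robot touches nothing.
It fails at once if the logger's door is moved out of place (distance of logger_cover from where it was at the start of the episode above 0.01 m).
It fails at once if the dish is shoved away or tipped (distance of dish from where it was at the start of the episode above 0.05 m or angle between dish's own z axis and vertical above 0.3 rad).
It also fails if it takes over 38 s, if anything falls off the work surface, if the arm or the gripper's body presses on something with over 40 N, if the wrist force passes 120 N, or if a joint passes its speed limit or range.

## Working session

There is one attempt and no reset: what is moved stays moved. The work goes in short steps, Python scripts to look and compute and a tool call to move; the robot and the scene stay as the last step left them, time stands still between calls to the robot, and variables do not carry over. Pictures are saved under pics/ and viewed, at most 10 in all, crops included, and the job is handed in when it is done.

Besides the shell and the picture viewer there is one more tool, called after "Call:" as a command line: name --pt "numbers of a row" for each row, then --argument value for the rest. servo_tool: Moves the arm, as the interface text tells. Its arguments: {"type":"object","properties":{"targets":{"type":"array"},"newtons":{"type":"number"}},"required":["targets"]}

```bash
mkdir -p pics
cat > h.py <<'E'
import numpy as np, cv2
from plant import env
def snap(n,f):
    im,d=env.camera(n); cv2.imwrite(f'pics/{f}.png',im[:,:,::-1]); np.savez(f'{f}.npz',im=im,d=d); return im,d
def cloud(n,d):
    c=env.get_calibration(n);K=c['K'];P=c['pose']
    v,u=np.mgrid[:480,:640]
    p=np.stack([(u-K[0,2])/K[0,0]*d,(v-K[1,2])/K[1,1]*d,d],-1)
    return p@P[:3,:3].T+P[:3,3]
E
python3 - <<'E'
from h import *
for n in('top','side'):
    snap(n,n+'0'); c=env.get_calibration(n); print(np.round(c['K'],1).tolist(),np.round(c['pose'],3).tolist())
print(env.state(), env.hold_point_z)
E
```

```text
[[608.2, 0.0, 322.7], [0.0, 608.2, 244.6], [0.0, 0.0, 1.0]] [[-0.006, -0.99, 0.139, 429.252], [-1.0, 0.008, 0.012, -16.789], [-0.013, -0.139, -0.99, 976.576], [0.0, 0.0, 0.0, 1.0]]
[[514.6, 0.0, 319.2], [0.0, 514.6, 239.8], [0.0, 0.0, 1.0]] [[-0.949, -0.234, 0.211, 361.95], [-0.315, 0.686, -0.656, 550.026], [0.008, -0.689, -0.725, 681.673], [0.0, 0.0, 0.0, 1.0]]
{'time': 0.1, 'qpos': array([-1.31111381e+00,  8.79164619e-02,  1.37217250e+00, -2.01461503e-05,
        1.68362667e+00, -1.03122459e-01]), 'qvel': array([-0.00017959, -0.00243181, -0.00430022, -0.00121853, -0.0015817 ,
       -0.00319376]), 'effort': array([ 1.63784473e-03, -3.53015041e+01, -3.14219499e+01, -6.49758886e-05,
        7.95151253e-03,  1.35330697e-05]), 'position': array([ 195.04850215, -513.74153944,  230.2016716 ]), 'orientation': array([-3.13947889e+00, -1.98622428e-04,  3.62802519e-01]), 'contact_force': array([-0.07135106,  0.34147855, -0.36684683]), 'ft_torque': array([-0.03133334, -0.01768473, -0.03013223]), 'gripper_force': 0.0, 'grip_width': 85.49644205761014} 18.700000000000003
```

View pics/top0.png

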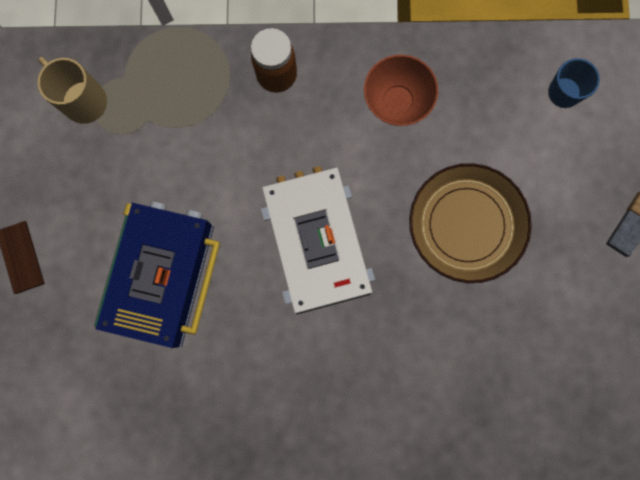

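View pics/side0.png

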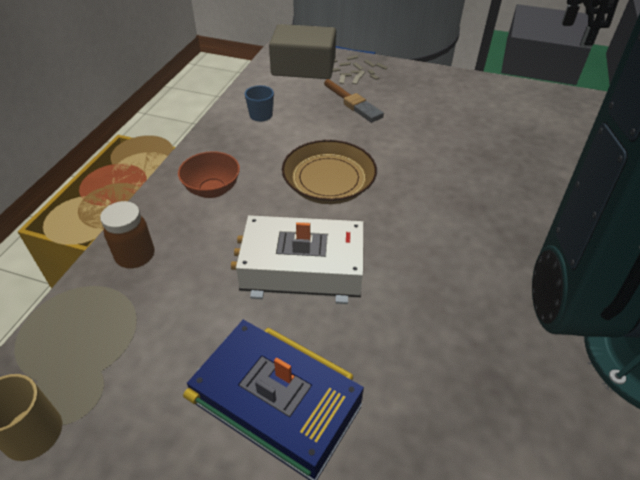

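The top view shows the radio door at about (152,274), with its rib at (136,270) and orange tab at (162,276). The logger door is at (320,238) and the dish at (470,222). The side view agrees: the blue radio is nearest and the tab is the orange piece at (283,370).

```bash
cat >> h.py <<'E'
def plane(n,uv,z):
    c=env.get_calibration(n);K=c['K'];P=c['pose']
    uv=np.atleast_2d(uv).astype(float)
    r=np.c_[(uv[:,0]-K[0,2])/K[0,0],(uv[:,1]-K[1,2])/K[1,1],np.ones(len(uv))]@P[:3,:3].T
    return P[:3,3]+r*((z-P[2,3])/r[:,2])[:,None]
def big(m):
    cs,_=cv2.findContours(m.astype(np.uint8),cv2.RETR_EXTERNAL,cv2.CHAIN_APPROX_NONE)
    return max(cs,key=cv2.contourArea)
E
python3 - <<'E'
from h import *
for n in('top','side'):
    f=np.load(n+'0.npz');im,d=f['im'],f['d'];p=cloud(n,d);i=im.astype(int)
    hsv=cv2.cvtColor(im,cv2.COLOR_RGB2HSV)
    blue=(hsv[...,0]>112)&(hsv[...,0]<128)&(hsv[...,1]>130)&(abs(p[...,2]-60)<8)
    c=big(blue); q=plane(n,c.reshape(-1,2),60)[:,:2].astype(np.float32)
    print(n,'radio top rect',cv2.minAreaRect(q), 'z',np.median(p[blue][:,2]))
    hull=np.zeros((480,640),np.uint8);cv2.drawContours(hull,[cv2.convexHull(c)],-1,1,-1)
    org=(hsv[...,0]<12)&(hsv[...,1]>150)&(hsv[...,2]>110)&(hull>0)
    o=p[org];print('orange',org.sum(),np.median(o,0),np.percentile(o[:,2],[5,95]))
    t=org&(p[...,2]>82); print(' top pts',t.sum(),p[t].mean(0) if t.any() else '', cv2.minAreaRect(p[t][:,:2].astype(np.float32)) if t.any() else '')
    grey=(hsv[...,1]<70)&(hull>0)
    g=grey&(p[...,2]>80); print('rib top',g.sum(),p[g].mean(0) if g.any() else '')
    g=grey&(abs(p[...,2]-60)<6); print('door plate',g.sum(),cv2.minAreaRect(p[g][:,:2].astype(np.float32)))
    br=(hsv[...,0]<28)&(hsv[...,1]>90)&(p[...,0]>350)&(p[...,0]<640)&(p[...,1]<-140)&(p[...,1]>-380)&(p[...,2]<45)&(p[...,2]>3)
    c=big(br);e=cv2.fitEllipse(c);print('dish px',e)
    q=plane(n,c.reshape(-1,2),28)[:,:2].astype(np.float32);print('dish circ',cv2.minEnclosingCircle(q),cv2.fitEllipse(q))
E
```

```text
top radio top rect ((515.1178588867188, 253.35140991210938), (120.76849365234375, 197.76747131347656), 75.91478729248047) z 59.3607624788101
orange 99 [510.42511722 235.34329243  85.98619843] [51.0223433  89.02427076]
 top pts 65 [509.32744732 232.64625339 100.61726271] ((475.7196960449219, 110.02782440185547), (269.22064208984375, 22.066970825195312), 74.56227111816406)
rib top 102 [511.98770139 247.20878612 164.62125629]
door plate 1696 ((518.4312744140625, 259.8426208496094), (110.65739440917969, 182.97189331054688), 76.08501434326172)
dish px ((470.51708984375, 234.50628662109375), (89.49114227294922, 127.3314437866211), 91.32273864746094)
dish circ ((596.0867919921875, -237.8236541748047), 94.92395782470703) ((577.0136108398438, -237.7578887939453), (142.36392211914062, 200.28390502929688), 179.96273803710938)
side radio top rect ((514.917724609375, 258.2938232421875), (120.60308837890625, 200.51365661621094), 76.31985473632812) z 60.66602506185154
orange 58 [509.98509609 238.66378468  88.06149986] [53.89177185 89.6326301 ]
 top pts 49 [511.45378827 238.89432408  87.98650253] ((510.93231201171875, 238.14248657226562), (5.57848596572876, 23.17013168334961), 75.44965362548828)
rib top 167 [506.74854393 296.7872942  133.07181019]
door plate 2049 ((515.9000244140625, 256.22039794921875), (102.60525512695312, 181.59446716308594), 76.1423110961914)
dish px ((337.02154541015625, 172.61619567871094), (58.25126647949219, 76.94096374511719), 64.94868469238281)
dish circ ((593.69580078125, -233.02490234375), 98.50914764404297) ((578.2539672851562, -234.9807891845703), (139.95806884765625, 203.4713897705078), 179.35247802734375)
```

Call:
servo_tool --pt "0 0 0 7 0.065" --pt "0 0 0 7 0.065" --pt "0 0 0 7 0.065" --pt "0 0 0 7 0.065" --pt "0 0 0 7 0.065" --pt "0.006 -0.039 0 0 0.065" --pt "0.006 -0.039 0 0 0.065" --pt "0.006 -0.039 0 0 0.065" --pt "0.006 -0.039 0 0 0.065" --pt "0.006 -0.039 0 0 0.065" --pt "0.006 -0.039 0 0 0.065" --pt "0.006 -0.039 0 0 0.065" --pt "0.006 -0.039 0 0 0.065" --pt "0.006 -0.039 0 0 0.065" --pt "0.006 -0.039 0 0 0.065" --pt "0.006 -0.039 0 0 0.065" --pt "0.006 -0.039 0 0 0.065" --pt "0.006 -0.039 0 0 0.065" --pt "0.006 -0.039 0 0 0.065" --pt "0.006 -0.039 0 0 0.065" --newtons 30

```text
time: 1.77
position: [426.1, 32.9, 231.0]
orientation: [3.141, 0.0, -0.248]
contact_force: [0.7, -0.2, -0.0]
grip_width: 64.9
gripper_force: 0.0
```

Run:
```python
from h import *
print(env.state()['position'],env.state()['orientation'],env.state()['grip_width'])
for n in('top','side'):
    im=np.load(n+'0.npz')['im'];hsv=cv2.cvtColor(im,cv2.COLOR_RGB2HSV)
    m=(hsv[...,1]>90)&(hsv[...,0]<30); r=np.zeros_like(m)
    if n=='top': r[155:290,400:540]=1
    else: r[135:205,275:382]=1
    c=cv2.convexHull(big(m&r)); q=plane(n,c.reshape(-1,2),28)[:,:2].astype(np.float32)
    print(n,cv2.boundingRect(c),cv2.minEnclosingCircle(q),cv2.fitEllipse(q))
    # orange tabs & rib, big crops
    b=im[225:325,90:215] if n=='top' else im[320:440,180:370]
    cv2.imwrite(f'pics/c_{n}.png',cv2.resize(b,None,fx=4,fy=4,interpolation=2)[:,:,::-1])
a=cv2.imread('pics/c_top.png');b=cv2.imread('pics/c_side.png')
w=np.zeros((480,1260,3),np.uint8);w[:400,:500]=a;w[:,500:]=b;cv2.imwrite('pics/c.png',cv2.resize(w,(800,305)))
```

```text
[426.07475473  32.863587   231.01739624] [ 3.14128224e+00  2.20074225e-05 -2.47739980e-01] 64.9250221405451
top (410, 164, 121, 119) ((596.2978515625, -237.79324340820312), 95.05657196044922) ((596.2474365234375, -237.75526428222656), (189.21914672851562, 189.42247009277344), 114.48993682861328)
side (282, 141, 94, 62) ((596.2676391601562, -232.72750854492188), 98.79800415039062) ((596.6176147460938, -234.48973083496094), (185.7631072998047, 196.3628387451172), 13.392873764038086)
```

View pics/c.png

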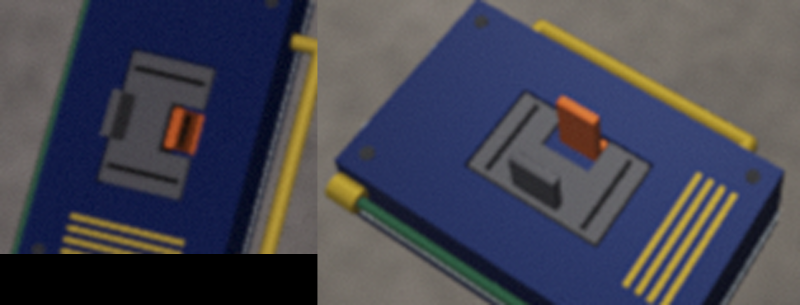

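The crops show the door plate clearly, with its corners giving a centre of about (152.1,274.3) in the top view and (275.8,385.5) in the side view. The rib is on the left and the tab on the right, as expected.

Run:
```python
from h import *
s=2.54
A=np.array([[135,50],[216,70],[181,200],[99,181]])/s+[90,225]
B=(np.array([[527,90],[651,165],[597,244],[468,166]])-[317.5,0])/s+[180,320]
for n,q in(('top',A),('side',B)):
    w=plane(n,q,60)[:,:2]; print(w.round(1).tolist(),w.mean(0),cv2.minAreaRect(w.astype(np.float32)))
# tab top, side view, outer top edge pts
T=(np.array([[558,97],[570,95],[606,112],[598,115]])-[317.5,0])/s+[180,320]
print('tab top',plane('side',T,88).mean(0))
R=(np.array([[512,155],[524,147],[560,168],[554,177]])-[317.5,0])/s+[180,320]
print('rib top',plane('side',R,88).mean(0))
```

```text
[[559.8, 268.8], [547.3, 219.6], [469.7, 238.3], [481.3, 287.6]] [514.55064494 253.5844777 ] ((514.6792602539062, 253.51345825195312), (50.78260040283203, 80.71751403808594), 76.55732727050781)
[[547.9, 220.6], [470.1, 240.9], [481.6, 289.6], [559.5, 271.6]] [514.75309519 255.67794563] ((514.6368408203125, 255.13699340820312), (52.28891372680664, 80.36381530761719), 76.96156311035156)
tab top [509.13407688 234.2060575   88.        ]
rib top [519.04737331 271.06155914  88.        ]
```

Call:
servo_tool --pt "0.0045 -0.0344 0 -0.6 0.065" --pt "0.0045 -0.0344 0 0 0.065" --pt "0.0045 -0.0344 0 0 0.065" --pt "0.0045 -0.0344 0 0 0.065" --pt "0.0045 -0.0344 0 0 0.065" --pt "0.0045 -0.0344 0 0 0.065" --pt "0.0045 -0.0344 0 0 0.065" --pt "0 0 0.035 0 0.065" --pt "0 0 0.035 0 0.065" --pt "0 0 0.035 0 0.065" --pt "0 0 0.015 0 0.065" --pt "0 0 0 0 0.065" --pt "0 0 0 0 0.065"

```text
time: 2.85
position: [512.9, 257.0, 109.9]
orientation: [3.14, 0.003, -0.238]
contact_force: [0.4, -0.0, 1.8]
grip_width: 65.1
gripper_force: 0.0
```

Run:
```python
from h import *
im,d=snap('side','side1'); snap('top','top1'); print(env.state()['position'],env.state()['orientation'])
cv2.imwrite('pics/s1.png',cv2.resize(im[230:470,150:410],None,fx=2.4,fy=2.4,interpolation=2)[:,:,::-1])
```

```text
[514.86527668 257.63167855 113.31439753] [-3.13974202e+00 -2.86960512e-03 -2.37720683e-01]
```

View pics/s1.png

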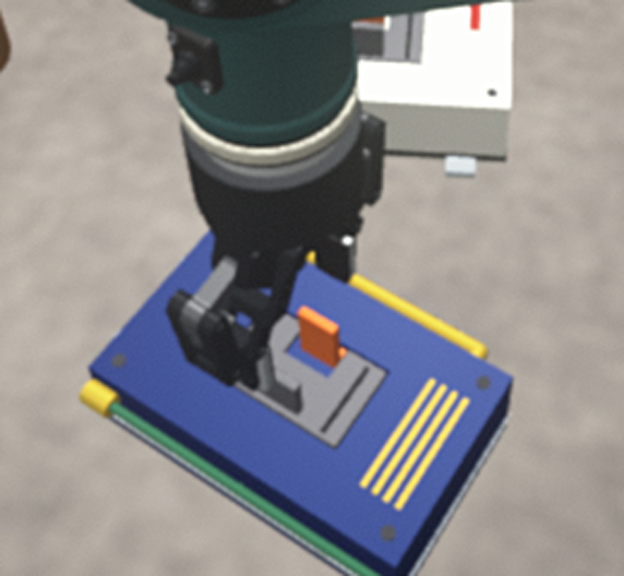

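The picture shows the open fingers above the door, with the near finger's tip at crop (235,380), which is (248,388) in the full image. I'll check that against the projection.

Run:
```python
from h import *
c=env.get_calibration('side');K=c['K'];P=np.linalg.inv(c['pose'])
def proj(X):
    q=K@(P[:3,:3]@X+P[:3,3]); return ((q[:2]/q[2]-[150,230])*2.4).round(0)
t=np.array([514.5,257.8,112.]);y=np.array([.234,.972,0]);x=np.array([.972,-.234,0]);up=np.array([0,0,1.])
for off in (33,-33):
  for sx in(-11,11):
    for dz in (0,10): print('finger',off,sx,dz,proj(t+off*y+sx*x+dz*up))
d=np.array([514.5,254.5,46]);
print('rib',proj(d+19*y+42*up),'tab',proj(d-19*y+42*up))
f=np.load('side1.npz');p=cloud('side',f['d'])
i=lambda u,v:p[int(v/2.4+230),int(u/2.4+150)].round(0)
for uv in((200,350),(225,360),(230,375),(188,320),(345,265),(180,305)):print(uv,i(*uv))
```

```text
finger 33 -11 0 [274. 387.]
finger 33 -11 10 [273. 377.]
finger 33 11 0 [239. 366.]
finger 33 11 10 [237. 356.]
finger -33 -11 0 [348. 289.]
finger -33 -11 10 [348. 279.]
finger -33 11 0 [314. 270.]
finger -33 11 10 [313. 260.]
rib [279. 372.] tab [320. 317.]
(200, 350) [528. 323. 194.]
(225, 360) [518. 322. 188.]
(230, 375) [517. 321. 174.]
(188, 320) [530. 324. 218.]
(345, 265) [498. 228. 135.]
(180, 305) [535. 319. 220.]
```

Call:
servo_tool --pt "0 -0.001 0.012 0 0.065" --pt "0 0 0.012 0 0.065" --pt "0 0 0.012 0 0.065" --pt "0 0 0.006 0 0.065" --pt "0 0 0.005 0 0.065" --pt "0 0 0 0 0.065" --pt "0 0 0 0 0.065" --pt "0 0 0 0 0.065"

```text
time: 3.62
position: [514.3, 258.3, 64.7]
orientation: [-3.141, -0.001, -0.238]
contact_force: [-0.0, 0.3, 0.8]
grip_width: 64.5
gripper_force: 0.0
```

Run:
```python
from h import *
im,d=snap('side','side2'); s=env.state(); print(s['position'],s['contact_force'])
cv2.imwrite('pics/s2.png',cv2.resize(im[270:450,180:380],None,fx=3,fy=3,interpolation=2)[:,:,::-1])
```

```text
[514.41292278 258.39953602  64.9354482 ] [-0.41906874 -0.3557475  -0.15570994]
```

View pics/s2.png

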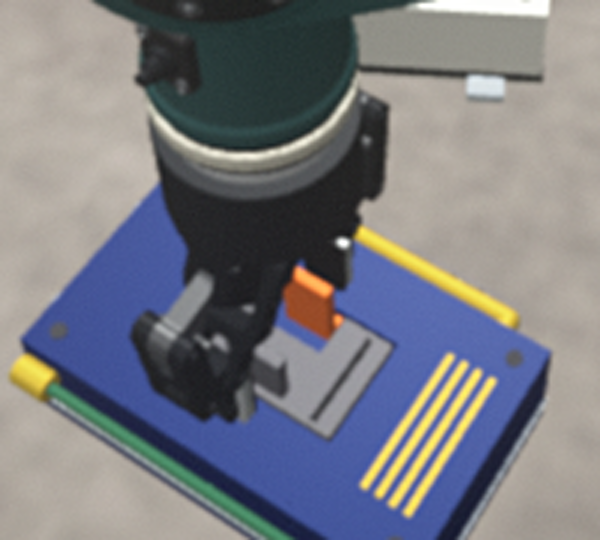

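The near pad shows at crop (240,390) and the rib at (272,370), both clear of contact. I want to check whether the pad is offset along door x.

Run:
```python
from h import *
c=env.get_calibration('side');K=c['K'];P=np.linalg.inv(c['pose'])
def proj(X):
    q=K@(P[:3,:3]@X+P[:3,3]); return ((q[:2]/q[2]-[180,270])*3).round(0)
t=np.array([514.4,258.4,64.8]);y=np.array([.236,.972,0]);x=np.array([.972,-.236,0]);up=np.array([0,0,1.])
for off in (32,42,-32,-42):
    print('finger',off,[proj(t+off*y+sx*x+dz*up).tolist() for sx in(-11,11) for dz in (5,30)])
f=np.load('side2.npz');p=cloud('side',f['d']);
for uv in((240,390),(245,400),(250,385),(235,370),(255,330),(225,340),(205,380),(345,265),(272,370),(268,378)):
    X=p[int(uv[1]/3+270),int(uv[0]/3+180)]; r=X-t; print(uv,X.round(0),'tool rel x,y,z',(r@x).round(0),(r@y).round(0),r[2].round(0))
```

```text
finger 32 [[261.0, 411.0], [257.0, 384.0], [218.0, 385.0], [213.0, 357.0]]
finger 42 [[246.0, 431.0], [242.0, 403.0], [204.0, 404.0], [198.0, 376.0]]
finger -32 [[346.0, 295.0], [345.0, 266.0], [305.0, 272.0], [303.0, 242.0]]
finger -42 [[359.0, 278.0], [358.0, 248.0], [318.0, 255.0], [316.0, 225.0]]
(240, 390) [515. 299. 101.] tool rel x,y,z -9.0 40.0 36.0
(245, 400) [515. 299.  92.] tool rel x,y,z -9.0 39.0 27.0
(250, 385) [512. 296. 102.] tool rel x,y,z -11.0 36.0 37.0
(235, 370) [514. 303. 126.] tool rel x,y,z -11.0 43.0 61.0
(255, 330) [508. 294. 144.] tool rel x,y,z -15.0 33.0 80.0
(225, 340) [541. 263.  62.] tool rel x,y,z 25.0 10.0 -3.0
(205, 380) [518. 318. 145.] tool rel x,y,z -11.0 59.0 80.0
(345, 265) [497. 228.  93.] tool rel x,y,z -10.0 -33.0 28.0
(272, 370) [512. 279.  82.] tool rel x,y,z -7.0 19.0 17.0
(268, 378) [514. 278.  72.] tool rel x,y,z -5.0 19.0 7.0
```

Call:
servo_tool --pt "0 0 0.003 0 0.05" --pt "0 0 0 0 0.046" --pt "0 0 0 0 0.042" --pt "0 0 0 0 0.04" --pt "0 0 0 0 0.04" --pt "0 0 0 0 0.04" --newtons 20

```text
time: 4.17
position: [514.2, 258.4, 61.7]
orientation: [-3.141, -0.001, -0.238]
contact_force: [-0.5, -0.6, 1.1]
grip_width: 40.2
gripper_force: 2.9
```

Call:
servo_tool --pt "0 0 0 0 0.037" --pt "0 0 0 0 0.034" --pt "0 0 0 0 0.03" --pt "0 0 0 0 0.03" --pt "0 0 0 0 0.03" --pt "0 0 0 0 0.03" --newtons 25

```text
time: 4.67
position: [514.6, 259.3, 62.6]
orientation: [-3.139, -0.002, -0.237]
contact_force: [-0.4, 2.0, 5.0]
grip_width: 34.1
gripper_force: 24.8
```

Call:
servo_tool --pt "0 0 -0.002 0 0.03" --pt "0 0 -0.004 0 0.03" --pt "0 0 -0.005 0 0.03" --pt "0 0 -0.005 0 0.03" --pt "0 0 -0.006 0 0.03"

```text
time: 5.08
position: [513.3, 257.4, 83.0]
orientation: [3.139, 0.001, -0.238]
contact_force: [1.0, 0.2, -1.0]
grip_width: 33.5
gripper_force: 25.2
```

Call:
servo_tool --pt "0 0 -0.01 0 0.03" --pt "0 0 -0.015 0 0.03" --pt "0 0 -0.02 0 0.03" --pt "0 0 -0.025 0 0.03" --pt "0 0 -0.02 0 0.03" --pt "0 0 -0.01 0 0.03" --pt "0 0 0 0 0.03" --pt "0 0 0 0 0.03"

```text
time: 5.75
position: [514.0, 258.0, 183.7]
orientation: [-3.142, -0.001, -0.238]
contact_force: [-0.1, -0.1, -1.4]
grip_width: 34.0
gripper_force: 25.2
```

Run:
```python
from h import *
im,d=snap('side','side3'); s=env.state(); print(s['position'],s['contact_force'],s['grip_width'])
cv2.imwrite('pics/s3.png',cv2.resize(im[190:450,150:410],None,fx=2.2,fy=2.2,interpolation=2)[:,:,::-1])
```

```text
[513.37617915 257.81549821 182.15977089] [-0.86640477 -0.61139463 -1.44715704] 33.56565872820317
```

View pics/s3.png

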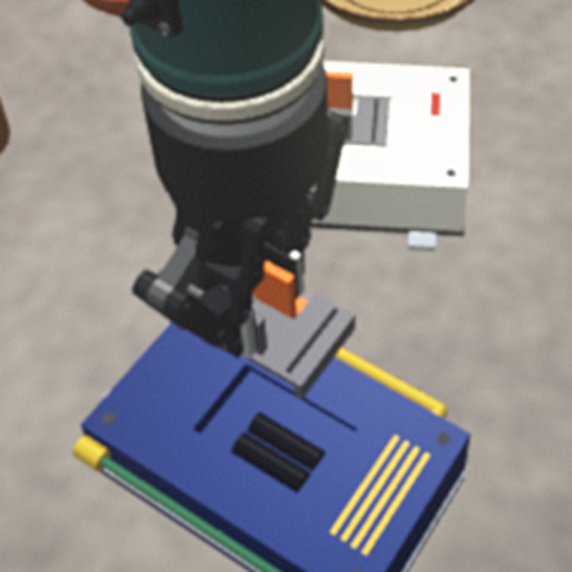

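The door is off and hangs level, with the empty battery bay visible below it. Next I carry it to above the dish.

Call:
servo_tool --pt "0.005 0.012 0 0 0.03" --pt "0.01 0.023 0 0 0.03" --pt "0.0138 0.0322 0 0 0.03" --pt "0.0138 0.0322 0 0 0.03" --pt "0.0138 0.0322 0 0 0.03" --pt "0.0138 0.0322 0 0 0.03" --pt "0.0138 0.0322 0 0 0.03" --pt "0.0138 0.0322 0 0 0.03" --pt "0.0138 0.0322 0 0 0.03" --pt "0.0138 0.0322 0 0 0.03" --pt "0.0138 0.0322 0 0 0.03" --pt "0.0138 0.0322 0 0 0.03" --pt "0.0138 0.0322 0 0 0.03" --pt "0.0138 0.0322 0 0 0.03" --pt "0.01 0.023 0 0 0.03" --pt "0.005 0.012 0 0 0.03" --pt "0 0 0 0 0.03" --pt "0 0 0 0 0.03"

```text
time: 7.3
position: [595.8, -231.2, 181.9]
orientation: [-3.14, 0.003, -0.239]
contact_force: [0.3, 1.1, 0.0]
grip_width: 33.5
gripper_force: 25.2
```

Call:
servo_tool --pt "0 0 0.015 0 0.03" --pt "0 0 0.025 0 0.03" --pt "0 0 0.03 0 0.03" --pt "0 0 0.03 0 0.03" --pt "0 0 0.02 0 0.03" --pt "0 0 0.012 0 0.03" --pt "0 0 0.008 0 0.03" --pt "0 0 0 0 0.03" --pt "0 0 0 0 0.03"

```text
time: 8.05
position: [597.3, -230.9, 44.4]
orientation: [3.141, -0.001, -0.237]
contact_force: [1.0, 1.0, -0.2]
grip_width: 33.6
gripper_force: 25.2
```

Run:
```python
from h import *
im,d=snap('side','side4'); s=env.state(); print(s['position'],s['contact_force'],s['grip_width'])
cv2.imwrite('pics/s4.png',cv2.resize(im[70:250,230:430],None,fx=3,fy=3,interpolation=2)[:,:,::-1])
```

```text
[ 597.79345721 -231.41986714   45.29186859] [ 0.52352871  0.26058441 -0.67430507] 33.94650935876448
```

View pics/s4.png

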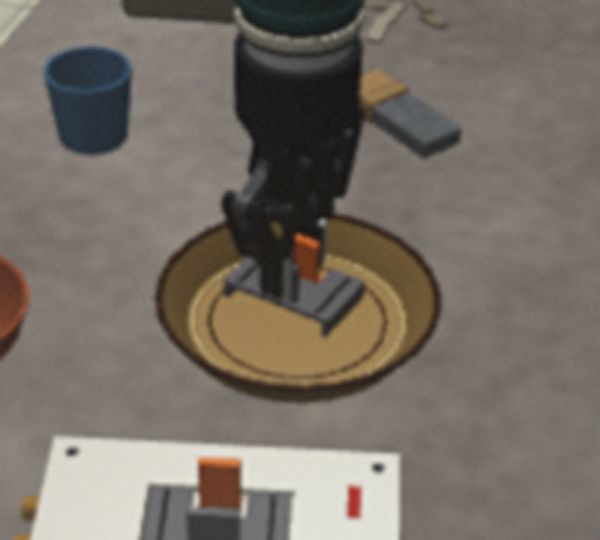

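The door is level and centred over the dish, about 20 mm above its floor.

Call:
servo_tool --pt "0 0 0.007 0 0.03" --pt "0 0 0.006 0 0.03" --pt "0 0 0.004 0 0.03" --pt "0 0 0.002 0 0.03" --pt "0 0 0 0 0.03" --pt "0 0 0 0 0.03"

```text
time: 8.6
position: [596.7, -231.5, 24.3]
orientation: [3.141, -0.0, -0.238]
contact_force: [-0.1, 0.4, -0.9]
grip_width: 34.0
gripper_force: 25.2
```

Call:
servo_tool --pt "0 0 0.0015 0 0.03" --pt "0 0 0 0 0.03" --pt "0 0 0 0 0.03"

```text
time: 8.85
position: [597.0, -231.6, 23.6]
orientation: [3.141, -0.001, -0.238]
contact_force: [-0.5, 0.6, 3.4]
grip_width: 33.9
gripper_force: 26.5
```

The upward force shows the door is on the dish floor. I'll open slowly, then back straight off.

Call:
servo_tool --pt "0 0 0 0 0.036" --pt "0 0 0 0 0.04" --pt "0 0 0 0 0.044" --pt "0 0 0 0 0.05" --pt "0 0 0 0 0.058" --pt "0 0 0 0 0.062" --pt "0 0 0 0 0.062" --pt "0 0 -0.01 0 0.062" --pt "0 0 -0.02 0 0.062" --pt "0 0 -0.03 0 0.062" --pt "0 0 -0.04 0 0.062" --pt "0 0 -0.04 0 0.062" --pt "0 0 -0.04 0 0.062" --pt "0 -0.03 -0.02 0 0.062" --pt "0 -0.04 0 0 0.062" --pt "0 -0.04 0 0 0.062" --pt "0 -0.03 0 0 0.062" --pt "0 0 0 0 0.062" --pt "0 0 0 0 0.062"

```text
time: 10.43
position: [629.8, -93.6, 223.8]
orientation: [3.141, -0.001, -0.234]
contact_force: [-0.9, 0.0, -0.5]
grip_width: 62.1
gripper_force: 0.0
```

Run:
```python
from h import *
im,d=snap('side','side5'); s=env.state(); print(s['position'],s['contact_force'],s['grip_width'])
cv2.imwrite('pics/s5.png',cv2.resize(im[100:280,220:420],None,fx=3,fy=3,interpolation=2)[:,:,::-1])
```

```text
[629.60346455 -95.05731591 223.53206343] [-0.18784506 -1.17441385  0.1672289 ] 62.170869036016896
```

View pics/s5.png

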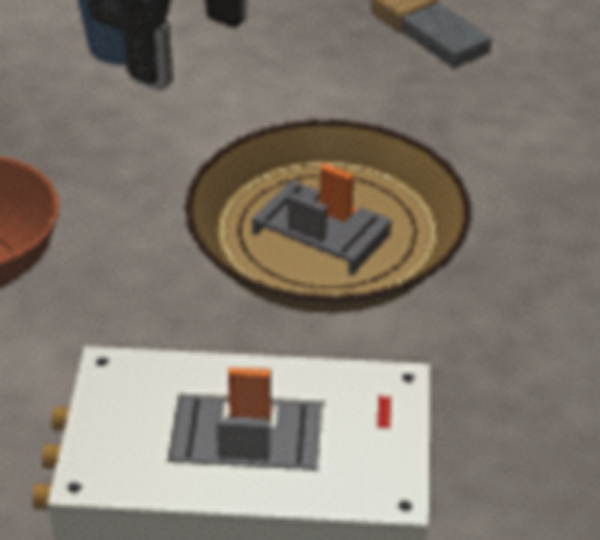

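The door lies upright and level in the middle of the dish (crop (325,225)), and the logger's door has not moved.

```bash
python3 -c "
from plant import env
print(env.sign_off())"
```

```text
the job is handed in; nothing more can be done
None
```

The radio's battery door lies right way up in the middle of the dish, the logger's door was left alone, and the job was handed in at about 10.5 s; `sign_off` returned no verdict.

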